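# Hang the slide rack on the swivel hook to drain

### The arm

A 7-joint arm with a two-finger parallel gripper is mounted at the origin on the work surface. World frame = base frame: x ahead of the robot, y to its left, z up, the work surface at z = 0. Lengths are in m, angles in degrees, forces in N, time in s.
With the tool pointing down it reaches from about 0.4 to 0.9 m from the base axis. Payload 5.6 kg.
Tool frame: the origin (TCP) lies at the very end of the fingers, on their centre line; the grasp point (between the pads) lies 19 mm behind it; z points along the fingers, y is the line along which they close (so a half turn about z gives the same grasp; the last joint's range is limited). The gripper opens to 92 mm and grips with 3 to 60 N. Pads are 20 mm wide; open, the fingers measure 128 mm over their backs; the gripper's body (75 mm by 189 mm) begins 69 mm behind the grasp point.
Start: joints at [-75.229, 26.786, -0.665, 91.828, 0.344, 61.387, -3.226], TCP at [0.193, 0.621, 0.215] pointing down, gripper open.
Joint ranges: [-144.91, 144.91], [-17.63, 115.5], [-89.93, 88.59], [15.96, 139.68], [-74.01, 254.01], [8.47, 105.57], [-167.45, 167.45]. Speed limits (degrees/s): [147.25, 147.25, 180, 180, 180, 180, 180].

### API

Orientations are given as a 3x3 rotation matrix whose columns are the frame's x, y, z axes.
In Python, from workcell import ctrl gives the robot as it stands.
- The arm moves only by the tool carry_out, never from a script. Its arguments are lists of equal length, an entry for each row: "slide": the shift along the tool's x, y, z as a fraction of full scale, a list of three; "turn": the turn, a rotation vector about the tool's x, y, z as a fraction of full scale, a list of three. In form: {"slide": [[tx, ty, tz], ...], "turn": [[rx, ry, rz], ...]}. A call has exactly 5 rows; each row is the pose to reach, as a shift and turn from the pose commanded when the call began, along the tool's axes at that moment; what a row does not reach only later rows make up. Full scale, the value 1, is 12 cm for a shift and 45 degrees for a turn. A row lasts 1/10 s, in which the tool goes at most 50 mm and 8.59 degrees, less where a joint would pass 70% of its speed; a pose out of reach is approached as far as the arm can. A call with a number of a shift or a turn outside -1 to 1 is refused whole. A call with a gripper value outside its range is refused whole. "hand" is the gripper command: -1 is shut, 1 is fully open, values between are in proportion, set as the call begins (left out, the last holds). The fingers move at their own pace and stop on an object; "squeeze" is the grip in N (left out, the last holds). Time passes only in rows, so rows that repeat a pose let the fingers close, or fill a call up. It gives the time, the measured TCP pose, the force, the opening and the grip force at its end, in the units of the state.
- ctrl.sense(): the state, without advancing time (a new reading comes with each control period).
- ctrl.snapshot(name): name is "side" or "top"; returns the picture (420x560x3 uint8, red, green, blue); there is no depth.
- ctrl.camera_model(name): a dict with "fx", "fy", "cx", "cy" (pixels), "distortion" ([k1, k2, p1, p2, k3] as OpenCV has them; the pictures are not rectified), "R" (3x3) and "t" (3): a world point X has camera coordinates R X + t. Camera axes: x right, y down, z forward; pixel columns grow to the right and rows downward; lengths in m; the calibration is good to about 2 mm. A picture is of the moment at which its call begins. camera_model takes no time and is no camera call.
- ctrl.sign_off(): hands the job in; it is judged then, once.
The state is a dict: "time": time; "joints": joint angles; "qd": joint speeds; "joint_torque": joint torques, N m; "eef_pos": TCP position; "eef_rot": TCP orientation; "wrist_force": force on the tool from outside, world axes, zero at the start; "moment": the same for the moment, N m; "gripper_width": finger opening in m; "gripper_force": force on a finger pad.
Only numpy, scipy, OpenCV 4.12 (cv2) and the standard library are available. Lean on these libraries where they do the work, as an engineer would, in place of code of your own. Each camera call takes 0.05 s, during which the arm holds its last target. There are 200 camera calls.

### The job

Nudge the swivel hook on the draining post round until it points out over the middle of the drip tray. Then lift the slide rack out of the staining dish, keeping it upright, and hang it by its bail in the dip of the hook so that it drains over the tray. Finally swing the dish's cover fully shut, leave the other things on the bench where they stand, and let go of everything.

Things in the scene. Friction and masses are not known exactly. Their poses are not given: they have to be found in the camera images.
- stand: Draining post fixed to the bench: a 16 mm steel post on a round grey foot (56 mm wide, 12 mm high). Origin on the bench at the post's axis. The post with the hook's hub on top ends 212 mm above the bench.
- hook: Steel arm (10 mm round bar) on a dark hub (28 mm wide), turning stiffly about the post's axis (0.1 N m, stays where left), 240 degrees either way of the stand's x axis. Origin on the post's axis at arm height, 190 mm above the bench; x points along the arm to its open end, z up. Level to 72 mm out, a dip at 90 mm, an upturned tip at 115 mm, 27 mm high. Starts turned away from the tray.
- hook_seat (a point): The bottom of the dip in the hook's arm (on the bar's upper surface), 90 mm out from the post's axis and 187 mm above the bench: here the rack's bail has to lie.
- tray_mid (a point): Spot on the drip tray's floor (3 mm above the bench) that belongs beneath the hook's dip, 90 mm from the post's axis; its direction from the post is the way the hook must point. Its x axis points to the post. The tray is a fixed open steel rectangle, 120 mm (outwards from the post) by 150 mm, rim 14 mm high, reaching from 32 to 152 mm from the post.
- rack_grip (a point): Centre of the upright grip on the loose slide rack (0.2 to 0.33 kg): grey block, 30 mm along x, 14 mm along y (pinch it across y), 46 mm high, its centre 135 mm above the rack's underside; z up. Below it a steel bail over an open steel basket of glass slides, 60 mm along x, 90 mm along y, 30 mm high. It starts in the dish, standing on the dish's floor (5 mm above the bench).
- rack_bail (a point): Underside of the bail's peak, 29 mm below the grip's centre: the point that must lie in the hook's dip. The bail is 8 mm round bar in the rack's y-z plane, legs 90 mm apart. The window between basket and bail is 82 mm wide, 61 mm high at the legs, 76 mm in the middle; the hook's tip enters it along the rack's x axis, either way round.
- dish: White open staining dish fixed to the bench, 100 mm along x, 130 mm along y, 60 mm high, walls and floor 5 mm. Origin at the centre of its underside, z up. Its cover is hinged on the long +x rim.
- cover (a joint): Angle of the dish's grey cover: 0 shut, lying on the rim, 1.57 standing upright on the +x rim, up to 1.9 leaning outwards. A stiff hinge (0.09 N m): it stays at any angle and takes 1 to 2 N at its free edge.
- cover_hinge (a point): The cover's hinge line, at the middle of the dish's +x upper rim, 60 mm above the bench, running along the dish's y axis. The cover is a plate 100 mm long from the hinge, 130 mm wide, 6 mm thick, with a lip in the middle of the free edge (50 mm wide, 10 mm longer).
- jar: Bystander: amber jar 48 mm wide, 65 mm high, beside the dish. Origin under its centre.
- can: Bystander: white jar 56 mm wide, 85 mm high, beside the draining post. Origin under its centre.
- petri: Bystander: glass petri dishes, a stack 90 mm wide, 30 mm high. Origin under its centre.
- beaker: Bystander: glass beaker 80 mm wide, 100 mm high, at one side. Origin under its centre.
- bottle: Bystander: amber bottle 70 mm wide, 170 mm high, at the other side. Origin under its centre.
- spatula: Bystander: spatula 180 mm long lying in front of the stirrer. Origin under its middle.
Not all that is in view belongs to the job. Leave any pink look-alike of the part that bears rack_grip alone. Leave any pink look-alike of the stand alone.

How it is judged:
By the outcome, as a careful person would: the job done as asked, in the order asked, and still so for the second after the job is handed in, with the robot touching nothing.
It also fails if it takes over 72 s, if anything falls off the work surface, if the arm or the gripper's body presses on something with over 40 N, if the wrist force passes 120 N, or if a joint passes its speed limit or range.

## Working session

There is one attempt and no reset: what is moved stays moved. The work goes in short steps, Python scripts to look and compute and a tool call to move; the robot and the scene stay as the last step left them, time stands still between calls to the robot, and variables do not carry over. Pictures are saved under pics/ and viewed, at most 10 in all, crops included, and the job is handed in when it is done.

Besides the shell and the picture viewer there is one more tool, called after "Call:" by a JSON object that holds its "fn" and its "kwargs". carry_out: Moves the arm, as the interface text tells. Its arguments: {"type":"object","properties":{"slide":{"type":"array","items":{"type":"array","items":{"type":"number"}}},"turn":{"type":"array","items":{"type":"array","items":{"type":"number"}}},"hand":{"type":"number"},"squeeze":{"type":"number"}},"required":["slide","turn"]}

```bash
ls; mkdir -p pics; python3 - <<'E'
from workcell import ctrl
import cv2,numpy as np
for n in("side","top"):
    im=ctrl.snapshot(n); cv2.imwrite(f"pics/{n}0.png",im[:,:,::-1])
    m=ctrl.camera_model(n); print(n,{k:np.round(v,4).tolist() for k,v in m.items()})
print(ctrl.sense())
E
```

```text
pics
side {'fx': 476.0613, 'fy': 476.0613, 'cx': 285.1715, 'cy': 212.2903, 'distortion': [-0.0923, 0.0, 0.0, 0.0, 0.0], 'R': [[0.721, -0.6926, 0.0202], [-0.4112, -0.4512, -0.792], [0.5577, 0.5628, -0.6102]], 't': [-0.3816, 0.3383, 1.0911]}
top {'fx': 431.552, 'fy': 431.552, 'cx': 280.8033, 'cy': 205.6796, 'distortion': [0.0231, 0.0, 0.0, 0.0, 0.0], 'R': [[-0.028, -0.9994, -0.0196], [-0.9949, 0.0298, -0.0962], [0.0967, 0.0168, -0.9952]], 't': [0.017, 0.5382, 1.4346]}
{'time': 0.1, 'joints': array([-75.22595624,  26.82995702,  -0.66384705,  91.87384294,
         0.34159547,  61.38645522,  -3.22438011]), 'qd': array([-0.02347689, -0.07715372, -0.010589  , -0.13560943, -0.05479996,
        0.01663036,  0.05499856]), 'joint_torque': array([ 5.07829227e-04, -5.21645594e+01, -1.28806112e-02, -2.44367552e+01,
       -5.68407867e-02,  1.41283273e-02,  6.70691475e-05]), 'eef_pos': array([0.19253197, 0.62029949, 0.21375989]), 'eef_rot': array([[-9.55061453e-01,  2.96407629e-01, -3.73104470e-04],
       [ 2.96407851e-01,  9.55060287e-01, -1.49487141e-03],
       [-8.67540299e-05, -1.53828516e-03, -9.99998813e-01]]), 'wrist_force': array([-0.57343788,  0.81055605, -0.62574535]), 'moment': array([ 0.02527875, -0.03152534, -0.03690011]), 'gripper_force': 0.0, 'gripper_width': 0.09173128250798251}
```

View pics/side0.png

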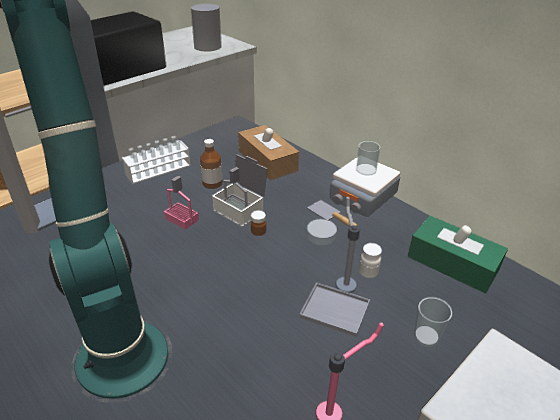

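View pics/top0.png

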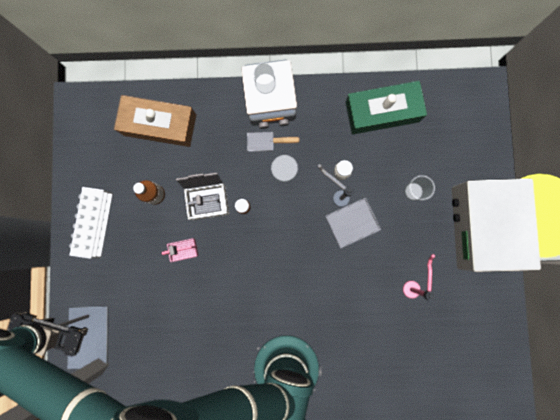

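The side view shows the grey rack with its grip at (234,175) in the white dish at (237,205), and a pink rack look-alike at (180,212). The grey post has its foot at (347,284) and hub at (352,232), with the tray at (335,307); the pink stand is at (330,412). In the top view the dish is at (205,200), the post foot at (341,199), the hook tip at (320,166) and the tray at (353,222). The grey rack and grey post fit the description and the pink ones don't, so I'll confirm them in one enlarged crop.

```bash
cat > h.py <<'E'
import cv2,numpy as np
from workcell import ctrl
def model(n):
    m=ctrl.camera_model(n); K=np.array([[m["fx"],0,m["cx"]],[0,m["fy"],m["cy"]],[0,0,1]])
    return K,np.array(m["distortion"]),np.array(m["R"]),np.array(m["t"])
def ray(n,px):
    K,d,R,t=model(n); p=cv2.undistortPoints(np.array(px,float).reshape(-1,1,2),K,d)[:,0]
    return -R.T@t, np.c_[p,np.ones(len(p))]@R
def onz(n,px,z):
    c,v=ray(n,px); return c+v*((z-c[2])/v[:,2])[:,None]
def proj(n,X):
    K,d,R,t=model(n); return cv2.projectPoints(np.array(X,float).reshape(-1,3),cv2.Rodrigues(R)[0],t,K,d)[0][:,0]
def tri(pt,ps):
    (a,u),(b,w)=ray("top",[pt]),ray("side",[ps]); u,w=u[0],w[0]
    s=np.linalg.lstsq(np.c_[u,-w],b-a,rcond=None)[0]; p,q=a+s[0]*u,b+s[1]*w
    return (p+q)/2,np.linalg.norm(p-q)
E
python3 - <<'E'
import cv2,numpy as np
t=cv2.imread("pics/top0.png");s=cv2.imread("pics/side0.png")
def c(i,x,y):return cv2.resize(i[y:y+75,x:x+100],(400,300),interpolation=cv2.INTER_CUBIC)
cv2.imwrite("pics/crop1.png",np.vstack([np.hstack([c(t,160,165),c(t,300,155)]),np.hstack([c(s,190,150),cv2.resize(s[185:335,270:470],(400,300),interpolation=cv2.INTER_CUBIC)])]))
E
```

```text
(no output)
```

View pics/crop1.png

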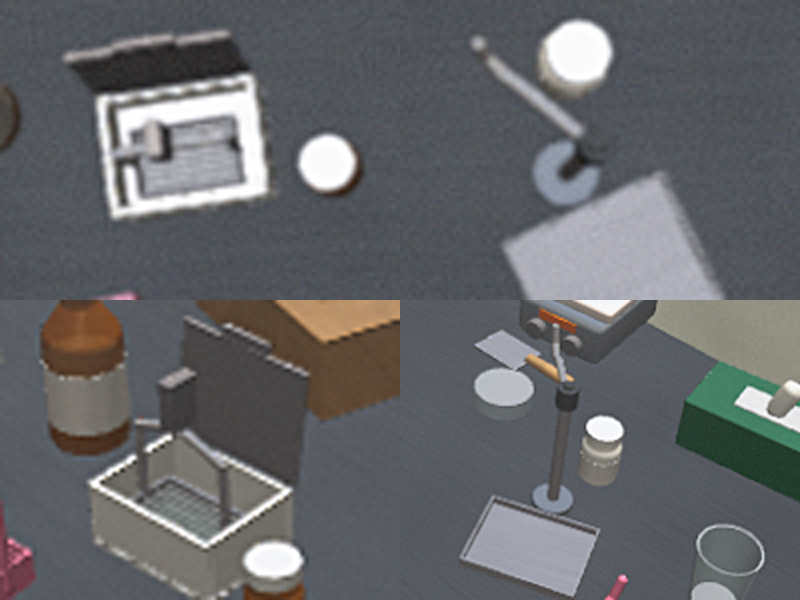

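The crop confirms the grey rack in the white dish, with its grip at top (198,198) and side (234,175). It also shows the grey post with foot at top (341,198) and hub at (446,193), the hook pointing up-left to its tip at (320,166), and the tray below right. Next I'll measure.

```bash
python3 - <<'E'
from h import *
t=cv2.imread("pics/top0.png");s=cv2.imread("pics/side0.png")
np.set_printoptions(precision=4,suppress=True)
# dish rim: white mask
def big(mask,x,y,w,h):
    m=np.zeros_like(mask);m[y:y+h,x:x+w]=mask[y:y+h,x:x+w]
    c=max(cv2.findContours(m,cv2.RETR_EXTERNAL,cv2.CHAIN_APPROX_NONE)[0],key=cv2.contourArea);return c
up=lambda i:i
g=t.min(2)
c=big((g>140).astype(np.uint8)*255,178,178,55,45); r=cv2.minAreaRect(c); print("dish",r); P=onz("top",cv2.boxPoints(r),.06)
print(P,np.linalg.norm(np.diff(P,axis=0),axis=1),P.mean(0))
c=big(((t.max(2)>112)).astype(np.uint8)*255,322,197,65,55); r=cv2.minAreaRect(c);print("tray",r);P=onz("top",cv2.boxPoints(r),.012)
print(P,np.linalg.norm(np.diff(P,axis=0),axis=1),P.mean(0))
print("foot top",onz("top",[(341.4,198)],.012),"foot side",onz("side",[(270+153/2,185+197/2)],.012))
print("hub",tri((300+591/4,155+146/4),(270+167/2,185+92/2)))
hub=(300+591/4,155+146/4)
print("hubtop",onz("top",[hub],.212),"tip",onz("top",[(300+479/4,155+43/4)],.217), onz("top",[(300+495/4,155+62/4)],.19))
print("grip", tri((160+155/4,165+135/4),(190+177/4,150+102/4)))
print("griptop", onz("top",[(160+156/4,165+137/4)],.163),onz("side",[(234.5,169.5)],.163))
K=[("can",(344,169.5),.085),("jar",(241.8,205.5),.065),("beaker",(421,187),.1),("petri",(285,167),.03)]
for n,p,z in K: print(n,onz("top",[p],z))
print("coverfree top",onz("top",[(160+75/4,165+60/4),(160+225/4,165+37/4)],.16))
E
```

```text
dish ((204.95999145507812, 201.21998596191406), (30.688432693481445, 40.587928771972656), 81.8698959350586)
[[0.6011 0.3258 0.06  ]
 [0.6163 0.1916 0.06  ]
 [0.5144 0.1787 0.06  ]
 [0.4993 0.312  0.06  ]] [0.1351 0.1027 0.1342] [0.5577 0.252  0.06  ]
tray ((350.2024230957031, 216.52194213867188), (49.86792755126953, 45.328125), 65.224853515625)
[[ 0.5438 -0.1295  0.012 ]
 [ 0.6048 -0.2722  0.012 ]
 [ 0.4483 -0.3354  0.012 ]
 [ 0.3882 -0.1942  0.012 ]] [0.1552 0.1688 0.1534] [ 0.4963 -0.2328  0.012 ]
foot top [[ 0.56   -0.2058  0.012 ]] foot side [[ 0.5595 -0.2069  0.012 ]]
hub (array([ 0.4621, -0.3676,  0.3802]), np.float64(0.17088882938689898))
hubtop [[ 0.5475 -0.4917  0.212 ]] tip [[ 0.6256 -0.4136  0.217 ]] [[ 0.6157 -0.4329  0.19  ]]
grip (array([0.5568, 0.2578, 0.1343]), np.float64(0.002051201439773507))
griptop [[0.5526 0.2504 0.163 ]] [[0.5508 0.2488 0.163 ]]
can [[ 0.6451 -0.209   0.085 ]]
jar [[0.5391 0.1294 0.065 ]]
beaker [[ 0.5779 -0.4497  0.1   ]]
petri [[ 0.6699 -0.0166  0.03  ]]
coverfree top [[0.6149 0.3133 0.16  ]
 [0.6294 0.1966 0.16  ]]
```

```bash
python3 - <<'E'
from h import *
t=cv2.imread("pics/top0.png")
np.set_printoptions(precision=4,suppress=True)
m=((t.max(2)>112)*255).astype(np.uint8); cv2.circle(m,(341,199),11,0,-1); m[:198]=0;m[:,:322]=0;m[252:]=0;m[:,387:]=0
m=cv2.morphologyEx(m,cv2.MORPH_OPEN,np.ones((5,5)))
c=max(cv2.findContours(m,cv2.RETR_EXTERNAL,cv2.CHAIN_APPROX_NONE)[0],key=cv2.contourArea); r=cv2.minAreaRect(c);P=onz("top",cv2.boxPoints(r),.012)
print(r,P,np.linalg.norm(np.diff(P,axis=0),axis=1),P.mean(0))
post=np.array([.56,-.2063]); d=P.mean(0)[:2]-post; print("tray dir",np.degrees(np.arctan2(d[1],d[0])),np.linalg.norm(d))
e=P[0]-P[1];f=P[1]-P[2];print("edge angs",*[np.degrees(np.arctan2(v[1],v[0])) for v in(e,f)])
print("hub",tri((347.75,191.5),(353.5,231)),onz("top",[(347.75,191.5)],.212))
T=onz("top",[(319.75,165.75)],.215);D=onz("top",[(323.7,170.5)],.187);print("tip",T,tri((319.75,165.75),(347.5,197)))
for X in(T,D):
  d=X[0,:2]-post;print(np.degrees(np.arctan2(d[1],d[0])),np.linalg.norm(d))
# basket rect yaw in top: bail legs
q=onz("top",[(160+135/4,165+130/4),(160+238/4,165+120/4),(160+243/4,165+190/4),(160+142/4,165+197/4)],.03);print(q,q.mean(0))
print("bail legs side",[tuple(np.round(onz("side",[p],z)[0],3)) for p,z in(((190+141/4,150+125/4),.1),((190+223/4,150+168/4),.1))])
print("cover lean: dish rim +x mid to free",)
E
```

```text
((352.9183044433594, 222.43316650390625), (36.97235870361328, 45.37373733520508), 65.85445404052734) [[ 0.5041 -0.1467  0.012 ]
 [ 0.5633 -0.2898  0.012 ]
 [ 0.4471 -0.3352  0.012 ]
 [ 0.3885 -0.1932  0.012 ]] [0.1549 0.1248 0.1536] [ 0.4757 -0.2412  0.012 ]
tray dir -157.50583767154416 0.09119632154415114
edge angs 112.4912257259181 21.33216200564284
hub (array([ 0.5596, -0.2038,  0.1944]), np.float64(0.0025030631445436824)) [[ 0.5565 -0.2004  0.212 ]]
tip [[ 0.6356 -0.1206  0.215 ]] (array([ 0.6349, -0.1201,  0.2166]), np.float64(0.0009435484342763327))
48.610957286084776 0.11428012071889918
47.60949366239537 0.09773506676241657
[[0.5748 0.2958 0.03  ]
 [0.5807 0.2082 0.03  ]
 [0.521  0.2048 0.03  ]
 [0.5176 0.2904 0.03  ]] [0.5485 0.2498 0.03  ]
bail legs side [(np.float64(0.546), np.float64(0.294), np.float64(0.1)), (np.float64(0.556), np.float64(0.205), np.float64(0.1))]
cover lean: dish rim +x mid to free
```

Measurements agree with the given sizes:

| Item | Position | Direction |
|---|---|---|
| Post | (0.560, -0.206) | – |
| Hook | tip 114 mm from the post axis | 48° |
| Tray | 91 mm from the post axis | -157.5° |
| Rack grip | (0.552, 0.250) | yaw ≈ 6.4° |

I'll push the hook counter-clockwise from behind. First I close the fingers, align the tool with the world and go over.

Call:
{"fn": "carry_out", "kwargs": {"slide": [[0,0,-0.12],[0,0,-0.24],[0,0,-0.36],[0,0,-0.48],[0,0,-0.6]], "turn": [[0,0,-0.077],[0,0,-0.153],[0,0,-0.23],[0,0,-0.306],[0,0,-0.383]], "hand": -1, "squeeze": 10}}

```text
time: 0.6
eef_pos: [0.1925, 0.6205, 0.2866]
eef_rot: [[-1.0, -0.002, -0.0], [-0.002, 1.0, -0.001], [0.0, -0.001, -1.0]]
wrist_force: [0.5, 1.0, 0.0]
gripper_width: 0.054
gripper_force: 0.0
```

Call:
{"fn": "carry_out", "kwargs": {"slide": [[-0.1,-0.19,0],[-0.2,-0.38,0],[-0.3,-0.58,0],[-0.4,-0.78,0],[-0.51,-0.97,0]], "turn": [[0,0,0],[0,0,0],[0,0,0],[0,0,0],[0,0,0]]}}

```text
time: 1.1
eef_pos: [0.254, 0.5031, 0.2862]
eef_rot: [[-1.0, -0.0, -0.0], [-0.0, 1.0, -0.001], [0.0, -0.001, -1.0]]
wrist_force: [1.4, -0.2, 0.0]
gripper_width: 0.0142
gripper_force: 0.0
```

Call:
{"fn": "carry_out", "kwargs": {"slide": [[-0.1,-0.19,0],[-0.2,-0.38,0],[-0.3,-0.58,0],[-0.4,-0.78,0],[-0.51,-0.97,0]], "turn": [[0,0,0],[0,0,0],[0,0,0],[0,0,0],[0,0,0]]}}

```text
time: 1.6
eef_pos: [0.3152, 0.3867, 0.2863]
eef_rot: [[-1.0, -0.0, -0.0], [-0.0, 1.0, -0.001], [0.0, -0.001, -1.0]]
wrist_force: [0.3, -0.1, 0.1]
gripper_width: 0.0008
gripper_force: 0.0
```

Call:
{"fn": "carry_out", "kwargs": {"slide": [[-0.1,-0.19,0],[-0.2,-0.38,0],[-0.3,-0.58,0],[-0.4,-0.78,0],[-0.51,-0.97,0]], "turn": [[0,0,0],[0,0,0],[0,0,0],[0,0,0],[0,0,0]]}}

```text
time: 2.1
eef_pos: [0.3763, 0.2703, 0.2864]
eef_rot: [[-1.0, 0.0, -0.0], [0.0, 1.0, -0.0], [0.0, -0.0, -1.0]]
wrist_force: [-0.4, 0.2, 0.7]
gripper_width: 0.0003
gripper_force: 0.0
```

Call:
{"fn": "carry_out", "kwargs": {"slide": [[-0.1,-0.19,0],[-0.2,-0.38,0],[-0.3,-0.58,0],[-0.4,-0.78,0],[-0.51,-0.97,0]], "turn": [[0,0,0],[0,0,0],[0,0,0],[0,0,0],[0,0,0]]}}

```text
time: 2.6
eef_pos: [0.4374, 0.154, 0.2864]
eef_rot: [[-1.0, 0.0, -0.0], [0.0, 1.0, -0.0], [0.0, -0.0, -1.0]]
wrist_force: [0.7, 0.5, -0.5]
gripper_width: 0.0004
gripper_force: 0.0
```

Call:
{"fn": "carry_out", "kwargs": {"slide": [[-0.1,-0.19,0],[-0.2,-0.38,0],[-0.3,-0.58,0],[-0.4,-0.78,0],[-0.51,-0.97,0]], "turn": [[0,0,0],[0,0,0],[0,0,0],[0,0,0],[0,0,0]]}}

```text
time: 3.1
eef_pos: [0.4986, 0.0377, 0.2864]
eef_rot: [[-1.0, 0.0, -0.0], [0.0, 1.0, -0.0], [0.0, -0.0, -1.0]]
wrist_force: [0.6, -0.4, -0.2]
gripper_width: 0.0007
gripper_force: 0.0
```

Call:
{"fn": "carry_out", "kwargs": {"slide": [[-0.1,-0.19,0],[-0.2,-0.38,0],[-0.3,-0.58,0],[-0.4,-0.78,0],[-0.51,-0.97,0]], "turn": [[0,0,0],[0,0,0],[0,0,0],[0,0,0],[0,0,0]]}}

```text
time: 3.6
eef_pos: [0.5598, -0.0787, 0.2863]
eef_rot: [[-1.0, 0.0, -0.001], [0.0, 1.0, 0.0], [0.001, 0.0, -1.0]]
wrist_force: [0.2, 0.1, 0.2]
gripper_width: 0.0004
gripper_force: 0.0
```

Call:
{"fn": "carry_out", "kwargs": {"slide": [[-0.1,-0.19,0],[-0.2,-0.38,0],[-0.3,-0.58,0],[-0.4,-0.78,0],[-0.51,-0.97,0]], "turn": [[0,0,0],[0,0,0],[0,0,0],[0,0,0],[0,0,0]]}}

```text
time: 4.1
eef_pos: [0.621, -0.195, 0.2861]
eef_rot: [[-1.0, 0.0, -0.001], [0.0, 1.0, 0.0], [0.001, 0.0, -1.0]]
wrist_force: [0.9, 0.0, -0.3]
gripper_width: 0.0009
gripper_force: 0.0
```

```bash
python3 - <<'E'
import numpy as np
np.set_printoptions(precision=3,suppress=True)
post=np.array([.56,-.206])
def tcp(f,r=.06):
    f=np.radians(f);d=np.array([np.cos(f),np.sin(f)]);n=np.array([-d[1],d[0]])
    return post+r*d-(.005+.010*abs(n[0])+.018*abs(n[1]))*n
W=np.array([tcp(f) for f in np.linspace(35,200,26)])
P=np.array([.621,-.195])
for k in range(5):
    w=W[1+5*k:6+5*k]; print(((w-P)*[-1,1]/.12).round(2).tolist(),w[-1]); P=P+((w[-1]-P)/.12).round(2)*.12
E
```

```text
[[-0.0, 0.08], [0.02, 0.15], [0.06, 0.2], [0.11, 0.26], [0.16, 0.31]] [ 0.602 -0.158]
[[0.06, 0.04], [0.13, 0.07], [0.2, 0.09], [0.25, 0.11], [0.29, 0.12]] [ 0.566 -0.144]
[[0.05, 0.01], [0.1, 0.01], [0.15, 0.01], [0.2, -0.0], [0.26, -0.02]] [ 0.536 -0.146]
[[0.05, -0.02], [0.1, -0.05], [0.15, -0.09], [0.2, -0.14], [0.24, -0.19]] [ 0.507 -0.168]
[[0.03, -0.06], [0.06, -0.12], [0.08, -0.17], [0.09, -0.23], [0.1, -0.28]] [ 0.495 -0.203]
```

Lower by 118 mm, then push.

Call:
{"fn": "carry_out", "kwargs": {"slide": [[0,0,0.2],[0,0,0.4],[0,0,0.6],[0,0,0.8],[0,0,0.98]], "turn": [[0,0,0],[0,0,0],[0,0,0],[0,0,0],[0,0,0]]}}

```text
time: 4.6
eef_pos: [0.6204, -0.1937, 0.1673]
eef_rot: [[-1.0, 0.0, -0.001], [0.0, 1.0, 0.0], [0.001, 0.0, -1.0]]
wrist_force: [0.2, -0.1, 0.2]
gripper_width: 0.0007
gripper_force: 0.0
```

Call:
{"fn": "carry_out", "kwargs": {"slide": [[0,0.08,0],[0.02,0.15,0],[0.06,0.2,0],[0.11,0.26,0],[0.16,0.31,0]], "turn": [[0,0,0],[0,0,0],[0,0,0],[0,0,0],[0,0,0]]}}

```text
time: 5.1
eef_pos: [0.6019, -0.1569, 0.1703]
eef_rot: [[-1.0, 0.0, 0.003], [0.0, 1.0, -0.001], [-0.003, -0.001, -1.0]]
wrist_force: [1.5, -2.2, 0.8]
gripper_width: 0.0005
gripper_force: 1.0
```

Call:
{"fn": "carry_out", "kwargs": {"slide": [[0.06,0.04,0],[0.13,0.07,0],[0.2,0.09,0],[0.25,0.11,0],[0.29,0.12,0]], "turn": [[0,0,0],[0,0,0],[0,0,0],[0,0,0],[0,0,0]]}}

```text
time: 5.6
eef_pos: [0.5668, -0.1422, 0.1692]
eef_rot: [[-1.0, -0.0, 0.001], [-0.0, 1.0, 0.0], [-0.001, 0.0, -1.0]]
wrist_force: [2.5, -1.3, 0.4]
gripper_width: 0.0005
gripper_force: 1.2
```

Call:
{"fn": "carry_out", "kwargs": {"slide": [[0.05,0.01,0],[0.1,0.01,0],[0.15,0.01,0],[0.2,0,0],[0.26,-0.02,0]], "turn": [[0,0,0],[0,0,0],[0,0,0],[0,0,0],[0,0,0]]}}

```text
time: 6.1
eef_pos: [0.5355, -0.1445, 0.1689]
eef_rot: [[-1.0, -0.0, 0.0], [-0.0, 1.0, 0.0], [-0.0, 0.0, -1.0]]
wrist_force: [4.1, 0.2, 0.5]
gripper_width: 0.0005
gripper_force: 1.2
```

Call:
{"fn": "carry_out", "kwargs": {"slide": [[0.05,-0.02,0],[0.1,-0.05,0],[0.15,-0.09,0],[0.2,-0.14,0],[0.24,-0.19,0]], "turn": [[0,0,0],[0,0,0],[0,0,0],[0,0,0],[0,0,0]]}}

```text
time: 6.6
eef_pos: [0.5062, -0.1679, 0.1689]
eef_rot: [[-1.0, 0.0, -0.001], [0.0, 1.0, 0.001], [0.001, 0.001, -1.0]]
wrist_force: [2.0, 1.2, 0.1]
gripper_width: 0.0006
gripper_force: 1.0
```

Call:
{"fn": "carry_out", "kwargs": {"slide": [[0.03,-0.06,0],[0.06,-0.12,0],[0.08,-0.17,0],[0.09,-0.2,0],[0.09,-0.22,0]], "turn": [[0,0,0],[0,0,0],[0,0,0],[0,0,0],[0,0,0]]}}

```text
time: 7.1
eef_pos: [0.4957, -0.1944, 0.1688]
eef_rot: [[-1.0, 0.0, -0.001], [0.0, 1.0, 0.0], [0.001, 0.0, -1.0]]
wrist_force: [1.1, 2.1, 0.3]
gripper_width: 0.0007
gripper_force: 0.9
```

```bash
python3 - <<'E'
from h import *
o=[]
for n,(x,y) in(("top",(290,150)),("side",(280,180))):
    im=ctrl.snapshot(n)[:,:,::-1]; cv2.imwrite(f"pics/{n}1.png",im); o.append(cv2.resize(im[y:y+150,x:x+100],(400,600),interpolation=cv2.INTER_CUBIC))
cv2.imwrite("pics/crop2.png",np.hstack(o))
E
```

```text
(no output)
```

View pics/crop2.png

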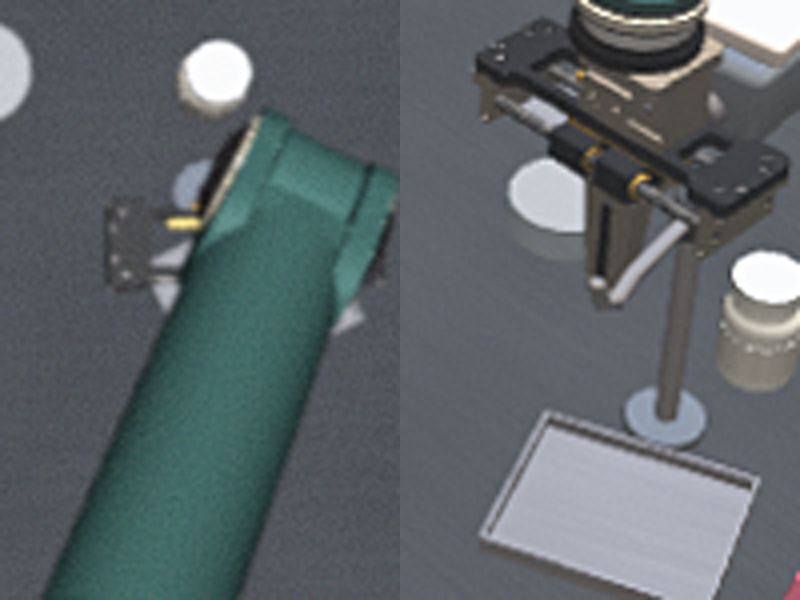

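The hook now points toward the camera, with its tip at side px (330,251); the top view is hidden by the arm. I'll compute its angle on the plane at tip height.

```bash
python3 - <<'E'
from h import *
post=np.array([.56,-.206])
for z in(.212,.215,.217):
    X=onz("side",[(330,251)],z)[0,:2]-post;print(z,X,np.degrees(np.arctan2(X[1],X[0]))%360,np.linalg.norm(X))
for f in (190,195,197,199,202.5):
    a=np.radians(f); print(f,proj("side",[[*(post+.115*np.array([np.cos(a),np.sin(a)])),.217],[*(post+.072*np.array([np.cos(a),np.sin(a)])),.19]]).round(1).tolist())
E
```

```text
0.212 [-0.11218407 -0.0201378 ] 190.17659615678446 0.11397717832611963
0.215 [-0.11482467 -0.02219215] 190.9386799115405 0.11694954382423196
0.217 [-0.11658506 -0.02356172] 191.42551966509032 0.11894213576069258
190 [[329.8, 249.5], [338.5, 248.3]]
195 [[333.7, 251.2], [340.9, 249.3]]
197 [[335.3, 251.9], [341.8, 249.7]]
199 [[336.9, 252.5], [342.8, 250.1]]
202.5 [[339.8, 253.4], [344.6, 250.6]]
```

Call:
{"fn": "carry_out", "kwargs": {"slide": [[0,-0.03,0],[0,-0.06,0],[0.01,-0.08,0],[0.01,-0.1,0],[0.01,-0.1,0]], "turn": [[0,0,0],[0,0,0],[0,0,0],[0,0,0],[0,0,0]]}}

```text
time: 7.7
eef_pos: [0.4948, -0.2065, 0.1689]
eef_rot: [[-1.0, 0.001, -0.0], [0.001, 1.0, -0.0], [0.0, -0.0, -1.0]]
wrist_force: [0.1, 0.9, -0.2]
gripper_width: 0.0005
gripper_force: 0.4
```

Call:
{"fn": "carry_out", "kwargs": {"slide": [[0,0.2,0],[0,0.4,0],[0,0.6,0],[0,0.8,0],[0,1,0]], "turn": [[0,0,0],[0,0,0],[0,0,0],[0,0,0],[0,0,0]]}}

```text
time: 8.2
eef_pos: [0.4948, -0.0858, 0.169]
eef_rot: [[-1.0, 0.001, 0.0], [0.001, 1.0, -0.001], [-0.0, -0.001, -1.0]]
wrist_force: [-0.2, 0.1, -0.1]
gripper_width: 0.0008
gripper_force: 0.0
```

Call:
{"fn": "carry_out", "kwargs": {"slide": [[0,0.2,-0.2],[0,0.4,-0.4],[0,0.6,-0.6],[0,0.8,-0.8],[0,1,-1]], "turn": [[0,0,0],[0,0,0],[0,0,0],[0,0,0],[0,0,0]], "hand": 1}}

```text
time: 8.7
eef_pos: [0.4948, 0.0341, 0.2901]
eef_rot: [[-1.0, 0.001, 0.001], [0.001, 1.0, -0.001], [-0.001, -0.001, -1.0]]
wrist_force: [1.5, -0.1, 0.0]
gripper_width: 0.0387
gripper_force: 0.0
```

```bash
python3 - <<'E'
from h import *
o=[]
for n,(x,y) in(("top",(300,170)),("side",(290,210))):
    im=ctrl.snapshot(n)[:,:,::-1]; cv2.imwrite(f"pics/{n}2.png",im); o.append(cv2.resize(im[y:y+100,x:x+100],(400,400),interpolation=cv2.INTER_CUBIC))
cv2.imwrite("pics/crop3.png",np.hstack(o))
E
```

```text
(no output)
```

View pics/crop3.png

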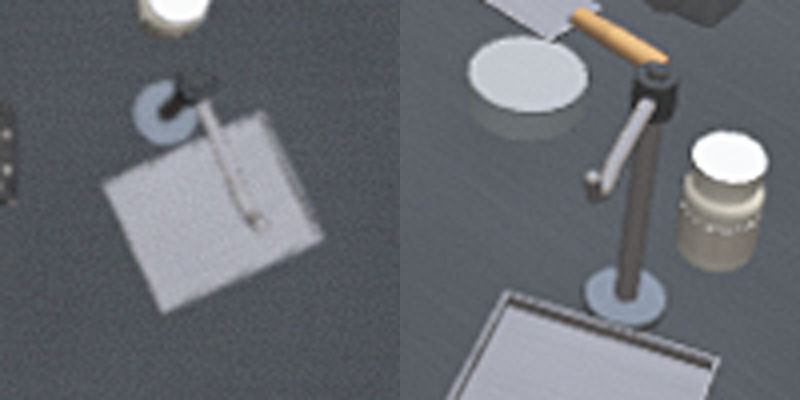

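Top view: hook tip at (365,225.8), hub at (349.5,190.5), hook over the tray. Side view: tip at (338,254.5). I'll check the angle and plan the grip.

```bash
python3 - <<'E'
from h import *
np.set_printoptions(precision=4,suppress=True)
post=np.array([.56,-.206])
for n,p in(("top",(365,225.75)),("side",(338,254.5))):
    X=onz(n,[p],.215)[0,:2]-post;print(X,np.degrees(np.arctan2(X[1],X[0]))%360,np.linalg.norm(X))
print(tri((365,225.75),(338,254.5)))
# hub/post axis: hub top centre
print(onz("top",[(300+202/4,170+78/4)],.212), onz("side",[(290+256/4,210+70/4)],.212))
# grip centre from fresh look at contours
E
```

```text
[-0.1061 -0.0397] 200.54509992338845 0.11325414783888575
[-0.1103 -0.0423] 201.00626581064924 0.11810429159611335
(array([ 0.4537, -0.246 ,  0.211 ]), np.float64(0.0011028727351249984))
[[ 0.5622 -0.2087  0.212 ]] [[ 0.5541 -0.2091  0.212 ]]
```

The hook sits at about 201°, within about 1.5° of the tray direction, so that is good. Next I go to the grip at (0.5515, 0.2497), yaw 6.4°, and descend.

Call:
{"fn": "carry_out", "kwargs": {"slide": [[-0.05,0.18,0],[-0.1,0.36,0],[-0.15,0.54,0],[-0.2,0.72,0],[-0.235,0.9,0]], "turn": [[0,0,0],[0,0,0],[0,0,0],[0,0,0],[0,0,0]]}}

```text
time: 9.3
eef_pos: [0.5235, 0.1407, 0.2878]
eef_rot: [[-1.0, 0.002, -0.001], [0.002, 1.0, -0.002], [0.001, -0.002, -1.0]]
wrist_force: [0.4, -0.2, -0.6]
gripper_width: 0.0868
gripper_force: 0.0
```

Call:
{"fn": "carry_out", "kwargs": {"slide": [[-0.05,0.18,0],[-0.1,0.36,0],[-0.15,0.54,0],[-0.2,0.72,0],[-0.235,0.9,0]], "turn": [[0,0,-0.03],[0,0,-0.06],[0,0,-0.09],[0,0,-0.12],[0,0,-0.142]]}}

```text
time: 9.8
eef_pos: [0.5521, 0.2508, 0.2884]
eef_rot: [[-0.994, -0.113, -0.0], [-0.113, 0.994, -0.001], [0.0, -0.001, -1.0]]
wrist_force: [0.0, -0.1, 0.7]
gripper_width: 0.0921
gripper_force: 0.0
```

Call:
{"fn": "carry_out", "kwargs": {"slide": [[0,0,0.15],[0,0,0.3],[0,0,0.45],[0,0,0.6],[0,0,0.7]], "turn": [[0,0,0],[0,0,0],[0,0,0],[0,0,0],[0,0,0]]}}

```text
time: 10.3
eef_pos: [0.5512, 0.2497, 0.2031]
eef_rot: [[-0.994, -0.112, -0.002], [-0.112, 0.994, -0.001], [0.002, -0.001, -1.0]]
wrist_force: [0.2, -0.1, 0.0]
gripper_width: 0.0918
gripper_force: 0.0
```

Call:
{"fn": "carry_out", "kwargs": {"slide": [[0,0,0.15],[0,0,0.3],[0,0,0.45],[0,0,0.6],[0,0,0.667]], "turn": [[0,0,0],[0,0,0],[0,0,0],[0,0,0],[0,0,0]]}}

```text
time: 10.8
eef_pos: [0.5509, 0.2496, 0.1232]
eef_rot: [[-0.994, -0.112, -0.002], [-0.112, 0.994, -0.001], [0.002, -0.001, -1.0]]
wrist_force: [0.0, -0.2, 0.4]
gripper_width: 0.092
gripper_force: 0.0
```

```bash
python3 - <<'E'
from h import *
im=ctrl.snapshot("side")[:,:,::-1]; cv2.imwrite("pics/s3.png",im); im2=ctrl.snapshot("top")[:,:,::-1]
cv2.imwrite("pics/crop4.png",np.hstack([cv2.resize(im[120:240,180:300],(400,400),interpolation=cv2.INTER_CUBIC),cv2.resize(im2[150:250,150:250],(400,400))]))
E
```

```text
(no output)
```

View pics/crop4.png

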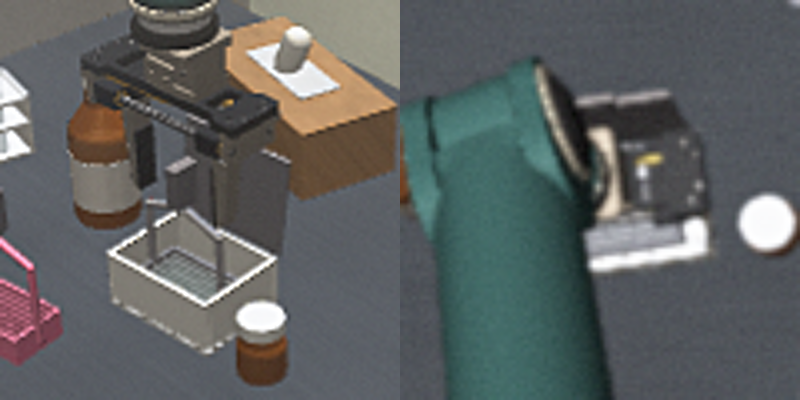

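The grip (side ≈ (234,175)) stands between the open fingers. Now close and lift gently.

Call:
{"fn": "carry_out", "kwargs": {"slide": [[0,0,-0.02],[0,0,-0.02],[0,0,-0.02],[0,0,-0.02],[0,0,-0.02]], "turn": [[0,0,0],[0,0,0],[0,0,0],[0,0,0],[0,0,0]], "hand": -1, "squeeze": 35}}

```text
time: 11.4
eef_pos: [0.5515, 0.2501, 0.1277]
eef_rot: [[-0.994, -0.111, 0.001], [-0.111, 0.994, 0.0], [-0.001, 0.0, -1.0]]
wrist_force: [0.2, 0.4, 0.2]
gripper_width: 0.0541
gripper_force: 0.0
```

Call:
{"fn": "carry_out", "kwargs": {"slide": [[0,0,0],[0,0,0],[0,0,0],[0,0,0],[0,0,0]], "turn": [[0,0,0],[0,0,0],[0,0,0],[0,0,0],[0,0,0]]}}

```text
time: 11.9
eef_pos: [0.5515, 0.2506, 0.1275]
eef_rot: [[-0.994, -0.111, 0.0], [-0.111, 0.994, 0.001], [-0.0, 0.001, -1.0]]
wrist_force: [0.6, 3.4, -1.3]
gripper_width: 0.0142
gripper_force: 24.1
```

Call:
{"fn": "carry_out", "kwargs": {"slide": [[0,0,0],[0,0,0],[0,0,0],[0,0,0],[0,0,0]], "turn": [[0,0,0],[0,0,0],[0,0,0],[0,0,0],[0,0,0]]}}

```text
time: 12.4
eef_pos: [0.5513, 0.2499, 0.1273]
eef_rot: [[-0.994, -0.111, -0.0], [-0.111, 0.994, -0.0], [0.0, -0.0, -1.0]]
wrist_force: [0.7, 0.2, -1.9]
gripper_width: 0.014
gripper_force: 35.0
```

Call:
{"fn": "carry_out", "kwargs": {"slide": [[0,0,-0.05],[0,0,-0.1],[0,0,-0.17],[0,0,-0.24],[0,0,-0.3]], "turn": [[0,0,0],[0,0,0],[0,0,0],[0,0,0],[0,0,0]]}}

```text
time: 12.9
eef_pos: [0.5517, 0.2501, 0.1646]
eef_rot: [[-0.994, -0.111, 0.001], [-0.111, 0.994, 0.001], [-0.001, 0.0, -1.0]]
wrist_force: [1.3, 0.2, -2.2]
gripper_width: 0.014
gripper_force: 35.0
```

Gripped (14 mm wide, 35 N). Lift clear, carry round to a point beyond the hook tip, and turn to yaw 21°.

Call:
{"fn": "carry_out", "kwargs": {"slide": [[0,0,-0.14],[0,0,-0.28],[0,0,-0.42],[0,0,-0.56],[0,0,-0.7]], "turn": [[0,0,0],[0,0,0],[0,0,0],[0,0,0],[0,0,0]]}}

```text
time: 13.4
eef_pos: [0.5513, 0.2499, 0.2486]
eef_rot: [[-0.994, -0.111, 0.0], [-0.111, 0.994, 0.0], [-0.0, 0.0, -1.0]]
wrist_force: [-0.5, 0.2, -2.2]
gripper_width: 0.0136
gripper_force: 35.0
```

Call:
{"fn": "carry_out", "kwargs": {"slide": [[0.05,-0.1,0],[0.13,-0.25,0],[0.23,-0.44,0],[0.34,-0.65,0],[0.445,-0.852,0]], "turn": [[0,0,0],[0,0,0],[0,0,0],[0,0,0],[0,0,0]]}}

```text
time: 13.9
eef_pos: [0.5083, 0.1402, 0.2466]
eef_rot: [[-0.994, -0.111, -0.001], [-0.111, 0.994, -0.001], [0.001, -0.001, -1.0]]
wrist_force: [0.3, -0.2, -1.7]
gripper_width: 0.0138
gripper_force: 35.0
```

Call:
{"fn": "carry_out", "kwargs": {"slide": [[0.09,-0.17,0],[0.18,-0.34,0],[0.27,-0.51,0],[0.36,-0.68,0],[0.445,-0.852,0]], "turn": [[0,0,0],[0,0,0],[0,0,0],[0,0,0],[0,0,0]]}}

```text
time: 14.4
eef_pos: [0.4664, 0.0331, 0.2467]
eef_rot: [[-0.994, -0.111, -0.001], [-0.111, 0.994, -0.0], [0.001, 0.0, -1.0]]
wrist_force: [0.2, -0.2, -0.6]
gripper_width: 0.0137
gripper_force: 35.0
```

Call:
{"fn": "carry_out", "kwargs": {"slide": [[0.09,-0.17,0],[0.18,-0.34,0],[0.27,-0.51,0],[0.36,-0.68,0],[0.445,-0.852,0]], "turn": [[0,0,0],[0,0,0],[0,0,0],[0,0,0],[0,0,0]]}}

```text
time: 14.9
eef_pos: [0.4245, -0.074, 0.2467]
eef_rot: [[-0.994, -0.111, -0.001], [-0.111, 0.994, 0.0], [0.001, 0.001, -1.0]]
wrist_force: [-0.1, -0.3, -2.2]
gripper_width: 0.0139
gripper_force: 35.0
```

Call:
{"fn": "carry_out", "kwargs": {"slide": [[0.11,-0.21,0],[0.22,-0.42,0],[0.32,-0.62,0],[0.4,-0.76,0],[0.445,-0.852,0]], "turn": [[0,0,0],[0,0,0],[0,0,0],[0,0,0],[0,0,0]]}}

```text
time: 15.4
eef_pos: [0.3824, -0.1818, 0.2467]
eef_rot: [[-0.994, -0.108, -0.001], [-0.108, 0.994, 0.001], [0.001, 0.001, -1.0]]
wrist_force: [-0.8, 0.7, -1.5]
gripper_width: 0.014
gripper_force: 35.0
```

Call:
{"fn": "carry_out", "kwargs": {"slide": [[0.01,-0.15,0],[0.02,-0.3,0],[0.03,-0.46,0],[0.04,-0.62,0],[0.043,-0.767,0]], "turn": [[0,0,-0.07],[0,0,-0.14],[0,0,-0.21],[0,0,-0.28],[0,0,-0.329]]}}

```text
time: 15.9
eef_pos: [0.3882, -0.2731, 0.2467]
eef_rot: [[-0.932, -0.362, -0.001], [-0.362, 0.932, 0.001], [0.0, 0.001, -1.0]]
wrist_force: [0.2, -0.8, -2.3]
gripper_width: 0.0136
gripper_force: 35.0
```

```bash
python3 - <<'E'
from h import *
im=ctrl.snapshot("side")[:,:,::-1]; cv2.imwrite("pics/s5.png",im); print(ctrl.sense()["eef_pos"])
cv2.imwrite("pics/crop5.png",cv2.resize(im[170:370,220:420],(600,600),interpolation=cv2.INTER_CUBIC))
E
```

```text
[ 0.38831204 -0.27600946  0.24707745]
```

View pics/crop5.png

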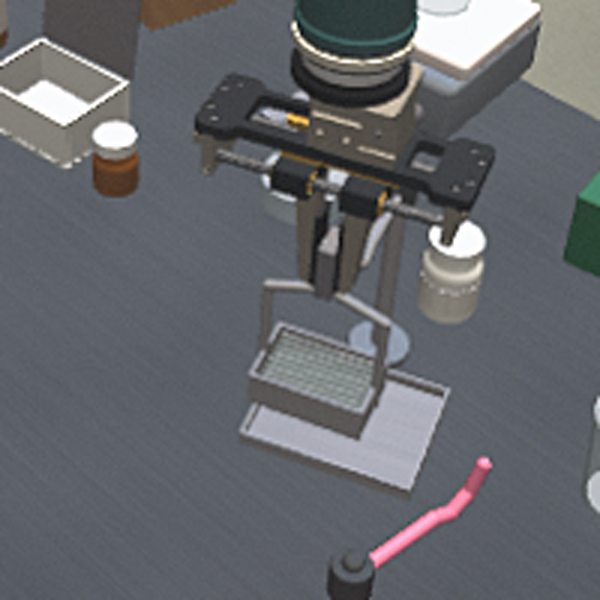

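The rack hangs upright from the fingers, in line with and in front of the hook, with the bail peak above the hook tip (side ≈ (325,265)). Move in along the hook over the dip, then lower.

Call:
{"fn": "carry_out", "kwargs": {"slide": [[-0.05,0.027,0],[-0.1,0.027,0],[-0.18,0.027,0],[-0.26,0.027,0],[-0.34,0.027,0]], "turn": [[0,0,0],[0,0,0],[0,0,0],[0,0,0],[0,0,0]]}}

```text
time: 16.45
eef_pos: [0.4278, -0.2534, 0.2474]
eef_rot: [[-0.932, -0.363, 0.0], [-0.363, 0.932, 0.0], [-0.0, 0.0, -1.0]]
wrist_force: [0.6, -0.2, -2.2]
gripper_width: 0.0139
gripper_force: 35.0
```

Call:
{"fn": "carry_out", "kwargs": {"slide": [[-0.1,0,0],[-0.2,0,0],[-0.3,0,0],[-0.4,0,0],[-0.454,0,0]], "turn": [[0,0,0],[0,0,0],[0,0,0],[0,0,0],[0,0,0]]}}

```text
time: 16.95
eef_pos: [0.4788, -0.234, 0.2472]
eef_rot: [[-0.932, -0.363, -0.0], [-0.363, 0.932, -0.0], [0.0, -0.0, -1.0]]
wrist_force: [0.3, 0.4, -2.7]
gripper_width: 0.0136
gripper_force: 35.0
```

Call:
{"fn": "carry_out", "kwargs": {"slide": [[0,0,0.05],[0,0,0.1],[0,0,0.16],[0,0,0.22],[0,0,0.27]], "turn": [[0,0,0],[0,0,0],[0,0,0],[0,0,0],[0,0,0]]}}

```text
time: 17.45
eef_pos: [0.4769, -0.2349, 0.2141]
eef_rot: [[-0.933, -0.361, -0.001], [-0.361, 0.933, 0.0], [0.0, 0.0, -1.0]]
wrist_force: [-1.1, 0.1, -2.8]
gripper_width: 0.014
gripper_force: 35.0
```

```bash
python3 - <<'E'
from h import *
s=ctrl.sense();print(s["eef_pos"],s["wrist_force"])
im=ctrl.snapshot("side")[:,:,::-1]; cv2.imwrite("pics/s6.png",im); im2=ctrl.snapshot("top")[:,:,::-1];cv2.imwrite("pics/t6.png",im2)
cv2.imwrite("pics/crop6.png",cv2.resize(im[180:330,270:420],(600,600),interpolation=cv2.INTER_CUBIC))
E
```

```text
[ 0.47686223 -0.23487178  0.21414309] [-1.12777831  0.07802559 -2.78606325]
```

View pics/crop6.png

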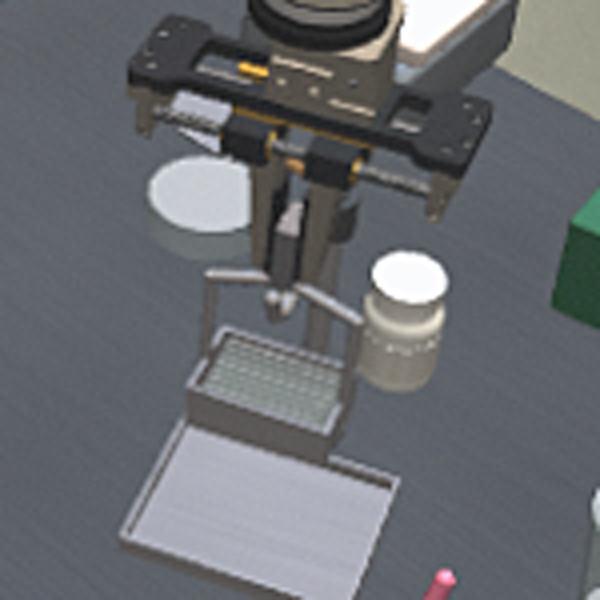

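The hook's upturned tip shows through the window just below the bail peak at crop (280,300). I lower the last ~11 mm, watching the force.

Call:
{"fn": "carry_out", "kwargs": {"slide": [[0,-0.015,0.015],[0,-0.015,0.03],[0,-0.015,0.045],[0,-0.015,0.06],[0,-0.015,0.075]], "turn": [[0,0,0],[0,0,0],[0,0,0],[0,0,0],[0,0,0]]}}

```text
time: 18.05
eef_pos: [0.4781, -0.2364, 0.2059]
eef_rot: [[-0.932, -0.362, 0.0], [-0.362, 0.932, 0.0], [-0.0, -0.0, -1.0]]
wrist_force: [-0.2, 0.4, -1.8]
gripper_width: 0.0137
gripper_force: 35.0
```

Call:
{"fn": "carry_out", "kwargs": {"slide": [[0,0,0.005],[0,0,0.01],[0,0,0.015],[0,0,0.02],[0,0,0.025]], "turn": [[0,0,0],[0,0,0],[0,0,0],[0,0,0],[0,0,0]]}}

```text
time: 18.55
eef_pos: [0.4787, -0.2376, 0.2047]
eef_rot: [[-0.933, -0.361, 0.002], [-0.361, 0.933, -0.001], [-0.002, -0.002, -1.0]]
wrist_force: [-3.6, 0.1, 13.2]
gripper_width: 0.0137
gripper_force: 35.0
```

Contact in the dip (13 N, with a small outward push). I ease off 1.5 mm and 2 mm outward, then open.

Call:
{"fn": "carry_out", "kwargs": {"slide": [[0.01,0,-0.01],[0.02,0,-0.015],[0.02,0,-0.015],[0.02,0,-0.015],[0.02,0,-0.015]], "turn": [[0,0,0],[0,0,0],[0,0,0],[0,0,0],[0,0,0]]}}

```text
time: 19.05
eef_pos: [0.4759, -0.2373, 0.2047]
eef_rot: [[-0.932, -0.362, 0.0], [-0.362, 0.932, -0.0], [-0.0, -0.0, -1.0]]
wrist_force: [0.6, -0.3, -0.5]
gripper_width: 0.0137
gripper_force: 35.0
```

Call:
{"fn": "carry_out", "kwargs": {"slide": [[0,0,0],[0,0,0],[0,0,0],[0,0,0],[0,0,0]], "turn": [[0,0,0],[0,0,0],[0,0,0],[0,0,0],[0,0,0]]}}

```text
time: 19.55
eef_pos: [0.4758, -0.2373, 0.2047]
eef_rot: [[-0.932, -0.362, 0.0], [-0.362, 0.932, -0.0], [-0.0, -0.0, -1.0]]
wrist_force: [0.4, -0.3, -1.2]
gripper_width: 0.014
gripper_force: 35.0
```

Call:
{"fn": "carry_out", "kwargs": {"slide": [[0,0,0],[0,0,0],[0,0,0],[0,0,0],[0,0,0]], "turn": [[0,0,0],[0,0,0],[0,0,0],[0,0,0],[0,0,0]], "hand": -0.2}}

```text
time: 20.05
eef_pos: [0.4758, -0.2373, 0.2048]
eef_rot: [[-0.932, -0.361, -0.0], [-0.361, 0.932, 0.0], [-0.0, 0.0, -1.0]]
wrist_force: [0.0, 0.0, -1.0]
gripper_width: 0.0366
gripper_force: 0.0
```

Call:
{"fn": "carry_out", "kwargs": {"slide": [[0,0,0],[0,0,0],[0,0,0],[0,0,-0.1],[0,0,-0.2]], "turn": [[0,0,0],[0,0,0],[0,0,0],[0,0,0],[0,0,0]]}}

```text
time: 20.55
eef_pos: [0.4758, -0.2374, 0.2296]
eef_rot: [[-0.932, -0.361, -0.0], [-0.361, 0.932, -0.0], [0.0, -0.0, -1.0]]
wrist_force: [-0.3, -0.1, 0.6]
gripper_width: 0.0369
gripper_force: 0.0
```

Call:
{"fn": "carry_out", "kwargs": {"slide": [[0,0,-0.2],[0,0,-0.4],[0,0,-0.6],[0,0,-0.8],[0,0,-1]], "turn": [[0,0,0],[0,0,0],[0,0,0],[0,0,0],[0,0,0]]}}

```text
time: 21.05
eef_pos: [0.4757, -0.2376, 0.3511]
eef_rot: [[-0.933, -0.361, 0.002], [-0.361, 0.933, -0.0], [-0.002, -0.001, -1.0]]
wrist_force: [0.7, 0.0, -0.2]
gripper_width: 0.037
gripper_force: 0.0
```

```bash
python3 - <<'E'
from h import *
im=ctrl.snapshot("side")[:,:,::-1]; cv2.imwrite("pics/s7.png",im)
a=cv2.resize(im[180:330,270:370],(400,600),interpolation=cv2.INTER_CUBIC);b=cv2.resize(im[120:270,190:290],(400,600),interpolation=cv2.INTER_CUBIC)
cv2.imwrite("pics/crop7.png",np.hstack([a,b]))
E
```

```text
(no output)
```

View pics/crop7.png

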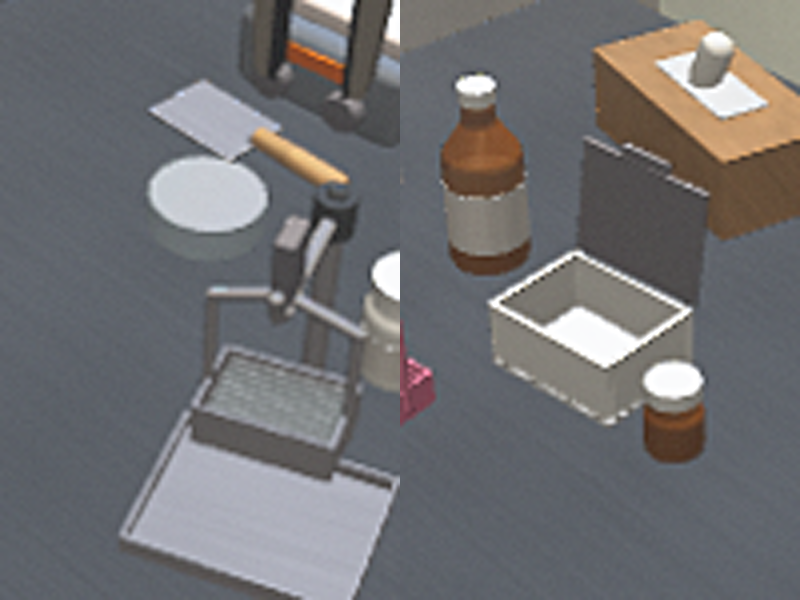

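The rack hangs freely by its bail in the hook's dip over the tray (bail peak at crop (283,300)); the dish is empty and its cover is open. Next I work out the cover arc.

```bash
python3 - <<'E'
import numpy as np
s,t=.08,.006; P=np.array([.055,.14])
th=np.radians(np.r_[105,np.linspace(95,0,19)])
W=np.c_[-s*np.cos(th)+t*np.sin(th)+.010, .06+s*np.sin(th)+t*np.cos(th)]
for k in range(4):
    w=W[5*k:5*k+5]; f=((w-P)*[-1,-1]/.12).round(2); print([[a,0,b] for a,b in f.tolist()],w[-1].round(3)); P=P-f[-1]*.12
E
```

```text
[[0.15, 0, 0.04], [0.27, 0, 0.01], [0.33, 0, -0.0], [0.39, 0, -0.0], [0.45, 0, 0.0]] [0.001 0.14 ]
[[0.06, 0, 0.01], [0.12, 0, 0.03], [0.18, 0, 0.05], [0.24, 0, 0.07], [0.29, 0, 0.11]] [-0.034  0.127]
[[0.05, 0, 0.03], [0.1, 0, 0.07], [0.14, 0, 0.12], [0.18, 0, 0.16], [0.21, 0, 0.22]] [-0.059  0.101]
[[0.03, 0, 0.05], [0.05, 0, 0.11], [0.07, 0, 0.17], [0.08, 0, 0.23], [0.09, 0, 0.29]] [-0.07   0.066]
```

Call:
{"fn": "carry_out", "kwargs": {"slide": [[0,0,0],[0,0,0],[0,0,0],[0,0,0],[0,0,0]], "turn": [[0,0,0.07],[0,0,0.14],[0,0,0.21],[0,0,0.28],[0,0,0.329]], "hand": -1, "squeeze": 10}}

```text
time: 21.6
eef_pos: [0.4758, -0.2376, 0.3499]
eef_rot: [[-0.994, -0.109, 0.001], [-0.109, 0.994, -0.0], [-0.001, -0.0, -1.0]]
wrist_force: [-0.3, 0.0, -0.2]
gripper_width: 0.0004
gripper_force: 0.0
```

Call:
{"fn": "carry_out", "kwargs": {"slide": [[-0.1,0.2,0],[-0.2,0.4,0],[-0.3,0.6,0],[-0.4,0.8,0],[-0.502,0.995,0]], "turn": [[0,0,0],[0,0,0],[0,0,0],[0,0,0],[0,0,0]]}}

```text
time: 22.1
eef_pos: [0.5228, -0.1111, 0.35]
eef_rot: [[-0.994, -0.111, 0.002], [-0.111, 0.994, 0.0], [-0.002, -0.0, -1.0]]
wrist_force: [-0.3, 1.2, -0.6]
gripper_width: 0.0004
gripper_force: 0.0
```

Call:
{"fn": "carry_out", "kwargs": {"slide": [[-0.1,0.2,0],[-0.2,0.4,0],[-0.3,0.6,0],[-0.4,0.8,0],[-0.502,0.995,0]], "turn": [[0,0,0],[0,0,0],[0,0,0],[0,0,0],[0,0,0]]}}

```text
time: 22.6
eef_pos: [0.5694, 0.0144, 0.35]
eef_rot: [[-0.994, -0.111, 0.002], [-0.111, 0.994, 0.0], [-0.002, 0.0, -1.0]]
wrist_force: [-0.5, 0.5, -0.2]
gripper_width: 0.0004
gripper_force: 0.0
```

Call:
{"fn": "carry_out", "kwargs": {"slide": [[-0.1,0.2,0],[-0.2,0.4,0],[-0.3,0.6,0],[-0.4,0.8,0],[-0.502,0.995,0]], "turn": [[0,0,0],[0,0,0],[0,0,0],[0,0,0],[0,0,0]]}}

```text
time: 23.1
eef_pos: [0.616, 0.1398, 0.35]
eef_rot: [[-0.994, -0.111, 0.001], [-0.111, 0.994, 0.0], [-0.001, 0.0, -1.0]]
wrist_force: [-0.7, -0.5, -0.0]
gripper_width: 0.0005
gripper_force: 0.0
```

Call:
{"fn": "carry_out", "kwargs": {"slide": [[-0.1,0.2,0],[-0.2,0.4,0],[-0.3,0.6,0],[-0.4,0.8,0],[-0.502,0.995,0]], "turn": [[0,0,0],[0,0,0],[0,0,0],[0,0,0],[0,0,0]]}}

```text
time: 23.6
eef_pos: [0.6625, 0.2653, 0.3501]
eef_rot: [[-0.994, -0.111, 0.001], [-0.111, 0.994, 0.0], [-0.001, 0.0, -1.0]]
wrist_force: [0.4, -0.2, 0.3]
gripper_width: 0.0005
gripper_force: 0.0
```

Call:
{"fn": "carry_out", "kwargs": {"slide": [[0,0,0.18],[0,0,0.36],[0,0,0.54],[0,0,0.72],[0,0,0.88]], "turn": [[0,0,0],[0,0,0],[0,0,0],[0,0,0],[0,0,0]]}}

```text
time: 24.1
eef_pos: [0.6622, 0.2642, 0.2432]
eef_rot: [[-0.994, -0.111, 0.001], [-0.111, 0.994, -0.0], [-0.001, -0.0, -1.0]]
wrist_force: [-0.9, 0.7, -0.8]
gripper_width: 0.0004
gripper_force: 0.0
```

Call:
{"fn": "carry_out", "kwargs": {"slide": [[0,0,0.18],[0,0,0.36],[0,0,0.54],[0,0,0.72],[0,0,0.88]], "turn": [[0,0,0],[0,0,0],[0,0,0],[0,0,0],[0,0,0]]}}

```text
time: 24.6
eef_pos: [0.6623, 0.2644, 0.1376]
eef_rot: [[-0.994, -0.112, 0.001], [-0.112, 0.994, 0.0], [-0.001, -0.0, -1.0]]
wrist_force: [-0.4, 1.0, 0.5]
gripper_width: 0.0006
gripper_force: 0.0
```

Call:
{"fn": "carry_out", "kwargs": {"slide": [[0.15,0,0.0],[0.24,0,0.0],[0.32,0,0.0],[0.39,0,0.0],[0.45,0,0.0]], "turn": [[0,0,0],[0,0,0],[0,0,0],[0,0,0],[0,0,0]]}}

```text
time: 25.1
eef_pos: [0.6086, 0.2582, 0.1386]
eef_rot: [[-0.994, -0.111, 0.002], [-0.111, 0.994, 0.001], [-0.002, 0.001, -1.0]]
wrist_force: [1.7, -0.5, -1.1]
gripper_width: 0.0006
gripper_force: 0.7
```

Call:
{"fn": "carry_out", "kwargs": {"slide": [[0.06,0,0.01],[0.12,0,0.03],[0.18,0,0.05],[0.24,0,0.07],[0.29,0,0.11]], "turn": [[0,0,0],[0,0,0],[0,0,0],[0,0,0],[0,0,0]]}}

```text
time: 25.6
eef_pos: [0.5732, 0.2544, 0.1242]
eef_rot: [[-0.994, -0.111, -0.0], [-0.111, 0.994, 0.0], [0.0, 0.0, -1.0]]
wrist_force: [0.2, 1.0, 1.5]
gripper_width: 0.0004
gripper_force: 0.6
```

Call:
{"fn": "carry_out", "kwargs": {"slide": [[0.05,0,0.03],[0.1,0,0.07],[0.14,0,0.12],[0.18,0,0.16],[0.21,0,0.22]], "turn": [[0,0,0],[0,0,0],[0,0,0],[0,0,0],[0,0,0]]}}

```text
time: 26.1
eef_pos: [0.5483, 0.2514, 0.0975]
eef_rot: [[-0.994, -0.111, -0.0], [-0.111, 0.994, 0.0], [0.0, 0.0, -1.0]]
wrist_force: [0.4, -0.5, 1.4]
gripper_width: 0.0008
gripper_force: 0.4
```

Call:
{"fn": "carry_out", "kwargs": {"slide": [[0.03,0,0.05],[0.05,0,0.11],[0.07,0,0.17],[0.08,0,0.22],[0.09,0,0.27]], "turn": [[0,0,0],[0,0,0],[0,0,0],[0,0,0],[0,0,0]]}}

```text
time: 26.6
eef_pos: [0.5387, 0.2504, 0.0662]
eef_rot: [[-0.994, -0.111, 0.001], [-0.111, 0.994, 0.001], [-0.001, 0.0, -1.0]]
wrist_force: [-11.9, -6.3, 54.7]
gripper_width: 0.0003
gripper_force: 27.4
```

It is shut against the rim (the push rose at z = 66 mm, the height of the cover's top when shut). Back off upward and check.

Call:
{"fn": "carry_out", "kwargs": {"slide": [[0,0,-0.1],[0,0,-0.3],[0,0,-0.5],[0,0,-0.75],[0,0,-1]], "turn": [[0,0,0],[0,0,0],[0,0,0],[0,0,0],[0,0,0]]}}

```text
time: 27.1
eef_pos: [0.5377, 0.25, 0.1862]
eef_rot: [[-0.994, -0.111, -0.001], [-0.111, 0.994, -0.0], [0.001, -0.0, -1.0]]
wrist_force: [0.7, 1.1, -0.2]
gripper_width: 0.0007
gripper_force: 0.0
```

Call:
{"fn": "carry_out", "kwargs": {"slide": [[0,0.1,-0.2],[0,0.3,-0.4],[0,0.5,-0.6],[0,0.75,-0.8],[0,1,-1]], "turn": [[0,0,0],[0,0,0],[0,0,0],[0,0,0],[0,0,0]]}}

```text
time: 27.6
eef_pos: [0.5244, 0.3702, 0.3065]
eef_rot: [[-0.994, -0.111, -0.0], [-0.111, 0.994, 0.0], [0.0, 0.0, -1.0]]
wrist_force: [-0.2, -0.3, 0.5]
gripper_width: 0.0002
gripper_force: 0.0
```

Call:
{"fn": "carry_out", "kwargs": {"slide": [[0,0.2,0],[0,0.4,0],[0,0.6,0],[0,0.8,0],[0,1,0]], "turn": [[0,0,0],[0,0,0],[0,0,0],[0,0,0],[0,0,0]], "hand": 1}}

```text
time: 28.1
eef_pos: [0.5111, 0.4896, 0.3051]
eef_rot: [[-0.994, -0.111, -0.001], [-0.111, 0.994, -0.0], [0.001, -0.0, -1.0]]
wrist_force: [-0.4, 0.6, -0.9]
gripper_width: 0.0382
gripper_force: 0.0
```

```bash
python3 - <<'E'
from h import *
im=ctrl.snapshot("side")[:,:,::-1]; im2=ctrl.snapshot("top")[:,:,::-1]
cv2.imwrite("pics/s8.png",im);cv2.imwrite("pics/t8.png",im2)
f=lambda i,x,y:cv2.resize(i[y:y+100,x:x+133],(400,300),interpolation=cv2.INTER_CUBIC)
cv2.imwrite("pics/crop8.png",np.vstack([np.hstack([f(im,180,150),f(im,280,210)]),np.hstack([f(im2,160,150),f(im2,280,160)])]))
E
```

```text
(no output)
```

View pics/crop8.png

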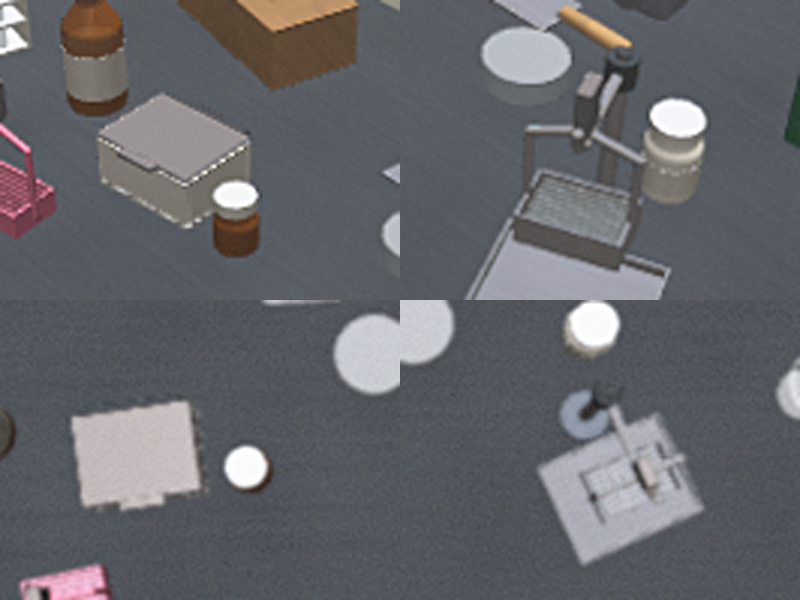

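The cover lies flat on the dish (side ≈ (238,195)). The rack hangs upright in the dip over the tray, the bystanders stand where they were, and the gripper is clear. Handing in.

```bash
python3 -c "
from workcell import ctrl
print(ctrl.sign_off())"
```

```text
the job is handed in; nothing more can be done
None
```

The job is handed in, with no verdict returned: the hook points over the tray (within about 1.5°), the rack hangs upright by its bail in the dip, the cover is shut (its last push read about 55 N at the wrist), and the arm is clear.

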